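# Scrape the mixing slab clean into the waste carton and close it

### The job

Take the scraper block from its sloped rest and wipe all four dried paint chips off the steel mixing slab into the open carton at its edge, using only the scraper: the gripper must not touch the chips. Then put the scraper back square on its sloped rest and close the carton: fold the short flap fully down first, then the long flap fully down over it. Do not shift or knock over the little tin that stands on the slab, or anything else on the bench.

Things in the scene. Friction and masses are not known exactly. Their poses are not given: they have to be found in the camera images.
- slab: Steel mixing slab on a grey stand, fixed: flat top 210 (x) by 220 (y) mm, 76 mm above its origin, which lies on the bench under its centre. The carton stands against its -y side; slab and carton turn together. Its x axis runs along the edge over which the chips go.
- carton_in (a point): Centre of the inner floor of the fixed open cardboard carton; axes as the slab's. Inside 206 (x) by 122 (y) mm, walls 4 mm, rim 66 mm above the bench (10 mm below the slab's top). It lies at y = -176 mm from the slab's centre, its outer wall 1 mm from the slab's edge.
- short_flap (a joint): Angle of the short cardboard flap, hinged along the carton's end wall on the -x side (nearer the robot). 0 = fully down, lying flat over the carton; 1.57 = upright; starts upright or leaning outward. Its stiff hinge stays where it is left (about 0.05 N m).
- long_flap (a joint): Angle of the long cardboard flap, hinged along the carton's end wall on the +x side (farther from the robot); same meaning of values, hinge friction about 0.07 N m. When down it overlaps the end of the short flap.
- short_hinge (a point): Middle of the short flap's hinge line (68 mm above the bench). Flap 88 mm long from hinge to free edge, 124 mm wide, 4 mm thick, the hinge at mid thickness; the hinge line runs along the slab's y.
- long_hinge (a point): Middle of the long flap's hinge line (73 mm above the bench). Flap 128 mm long, 124 mm wide, 4 mm thick; the hinge line runs along the slab's y.
- short_edge (a point): Middle of the short flap's free edge.
- long_edge (a point): Middle of the long flap's free edge.
- scraper: Scraper, 250 g: aluminium block 120 (x) by 26 (y) by 22 (z) mm with an upright wooden handle on its middle, 32 (x) by 24 (y) mm, from 22 to 86 mm along z. Origin: centre of the block's flat underside, z up the handle. It starts on its rest, leaning 32 degrees. Grip the handle across its 24 mm.
- bed: Sloped bed of the scraper's rest, fixed, 150 (x) by 48 (y) mm. Origin: middle of its upper face, 62 mm above the bench; z square to that face (32 degrees from vertical, leaning towards the robot), x up the slope. A 12 mm high stop at the low end, inner face at x = -69 mm. The scraper stands on it with its origin at x = -7 mm, y = 0, its x along the bed's x.
- chip0: Dried paint chip, about 30 mm across and 10 mm thick, loose on the slab, dark grey, 12 g. Origin: middle of its flat underside.
- chip1: Dried paint chip, about 30 mm across and 10 mm thick, loose on the slab, dark grey, 12 g. Origin: middle of its flat underside.
- chip2: Dried paint chip, about 30 mm across and 10 mm thick, loose on the slab, dark grey, 12 g. Origin: middle of its flat underside.
- chip3: Dried paint chip, about 30 mm across and 10 mm thick, loose on the slab, dark grey, 12 g. Origin: middle of its flat underside.
- tin: Little steel sample tin with a pale lid, standing on the slab among the chips, 42 mm across, 60 mm high; stays where it is. Origin: centre of its foot.
- bottle: Bystander: black bottle, 68 mm across, 190 mm high, to the robot's right. Origin: centre of its foot.
- jar: Bystander: glass jar, 60 mm across, 70 mm high, near the robot on its right. Origin: centre of its foot.
- roll: Bystander: paper roll lying flat, 90 mm across, 30 mm high, beyond the slab on the left. Origin: centre of its underside.
- lid: Bystander: tin lid lying flat, 80 mm across, 8 mm thick, between robot and slab. Origin: centre of its underside.
- brush: Bystander: brush lying on the bench on the right.
There are look-alikes about, which are no part of the job. What is shaped like the scraper but green or red is not meant.

How it is judged:
By the outcome, as a careful person would: the job done as asked, in the order asked, and still so for the second after the job is handed in, with the robot touching nothing.
It also fails if it takes over 69 s, if anything falls off the work surface, if the arm or the gripper's body presses on something with over 40 N, if the wrist force passes 120 N, or if a joint passes its speed limit or range.

### The arm

A 6-joint arm with a two-finger parallel gripper is mounted at the origin on the work surface. World frame = base frame: x ahead of the robot, y to its left, z up, the work surface at z = 0. Lengths are in m, angles in degrees, forces in N, time in s.
With the tool pointing down it reaches from about 0.3 to 0.75 m from the base axis. Payload 8.5 kg.
Tool frame: the origin (TCP) lies midway between the tips of the shut fingers; the grasp point (between the pads) lies 19 mm behind it (env.grasp_offset is the distance from the TCP to the grasp point, in m); z points along the fingers, y is the line along which they close (so a half turn about z gives the same grasp; the last joint's range is limited). The gripper opens to 85 mm and grips with 20 to 120 N. Pads are 22 mm wide; open, the fingers measure 114 mm over their backs; the gripper's body (76 mm by 85 mm) begins 54 mm behind the grasp point. The pads swing forward as they close: fully open they stand 13 mm farther back than shut.
Start: joints at [57.336, 21.807, 74.336, -0, 83.858, -12.336], TCP at [0.191, 0.516, 0.231] pointing down, gripper open.
Joint ranges: [-178.18, 178.18], [-50.72, 133.34], [12.68, 142.11], [-81.47, 261.47], [9.98, 163.14], [-165.26, 165.26]. Speed limits (degrees/s): [136.94, 136.94, 180, 180, 180, 180].

### API

Orientations are given as a 3x3 rotation matrix whose columns are the frame's x, y, z axes.
In Python, from rig import env gives the robot as it stands.
- The arm moves only by the tool servo_tool, never from a script. Its argument "deltas" is text: rows parted by semicolons, each of 7 numbers parted by spaces: the opening, from 0 (shut) to 1 (fully open), then the shift along the tool's x, y, z in mm, then the turn, a rotation vector about the tool's x, y, z in rad. A call has 1 to 8 rows; each row shifts and turns the commanded pose from where the row before left it, along the tool's axes as they then stand; what a row does not reach is not made up. A row lasts 1/12 s, in which the tool goes at most 41.7 mm and 7.16 degrees, less where a joint would pass 70% of its speed; a pose out of reach is approached as far as the arm can. A call is refused whole if a number of a shift passes 41.7 or a number of a turn 0.125, either way. A call with a gripper value outside its range is refused whole. The fingers move at their own pace and stop on an object; "newtons" is the grip in N (left out, the last holds). Time passes only in rows, so rows that do not move let the fingers close. It gives the time, the measured TCP pose, the force, the opening and the grip force at its end, in the units of the state.
- env.observe(): the state, without advancing time (a new reading comes with each control period).
- env.get_image(name): name is "scene" or "top" or "wrist"; returns a dict with "img" (384x512x3 uint8, red, green, blue), "depth" (384x512 float32, m along the optical axis (not along the pixel's ray), 0 where there is no reading), "camera_matrix" (3x3 intrinsics, pixels), "world_to_cam" (4x4, takes a point from world to camera coordinates). Camera axes: x right, y down, z forward; pixel columns grow to the right and rows downward; lengths in m; the calibration is good to about 2 mm. A picture is of the moment at which its call begins.
- env.close_job(): hands the job in; it is judged then, once.
Trained networks look in a picture, given as the dict that the camera call returned (one of the last four; its "shot" number tells which), for a name from the list of things; names that differ only in an ending like _2 or _b are one class to them, and where a whole thing is asked for, a point or a joint stands for the part that bears it (a point fixed in the world has none). Each returns a list of dicts, best first, with "conf" (0 to 1); they miss things now and then, are a little off and sometimes report something else, mostly with a low value. They report only what shows in the picture. A call takes as long as a camera call. They do not tell look-alikes from the thing itself.
- env.spot_in(name, picture): "bbox" ([centre column, centre row, width, height] in pixels, round what is visible of it).
- env.spot_point(name, picture): "uv" ([column, row] in pixels: a listed point, or the origin of a listed thing).
The state is a dict: "time_s": time; "q": joint angles; "qvel": joint speeds; "joint_efforts": joint torques, N m; "position": TCP position; "tool_rot": TCP orientation; "ft_force": force on the tool from outside, world axes, zero at the start; "wrist_torque": the same for the moment, N m; "grip_width": finger opening in m; "gripper_force": force on a finger pad.
Only numpy, scipy, OpenCV 4.12 (cv2) and the standard library are available. Lean on these libraries where they do the work, as an engineer would, in place of code of your own. Each camera call takes 0.05 s, during which the arm holds its last target. There are 200 camera calls.

## Working session

There is one attempt and no reset: what is moved stays moved. The work goes in short steps, Python scripts to look and compute and a tool call to move; the robot and the scene stay as the last step left them, time stands still between calls to the robot, and variables do not carry over. Pictures are saved under pics/ and viewed, at most 10 in all, crops included, and the job is handed in when it is done.

Besides the shell and the picture viewer there is one more tool, called after ">>>" as name(argument=value, ...), one argument or row to a line, values as JSON. servo_tool: Moves the arm, as the interface text tells. Its arguments: {"type":"object","properties":{"deltas":{"type":"string"},"newtons":{"type":"number"}},"required":["deltas"]}

```bash
ls; mkdir -p pics
cat > h.py <<'E'
import numpy as np, cv2
from rig import env
def px2w(p,uv,z=None):
    K=np.array(p["camera_matrix"]);T=np.linalg.inv(np.array(p["world_to_cam"]))
    r=np.linalg.inv(K)@[uv[0],uv[1],1.]
    if z is None:
        d=p["depth"][int(round(uv[1])),int(round(uv[0]))]; return (T@np.r_[r*d,1])[:3]
    o=T[:3,3]; d=T[:3,:3]@r; return o+d*(z-o[2])/d[2]
def w2px(p,X):
    c=np.array(p["world_to_cam"])@np.r_[X,1]; u=np.array(p["camera_matrix"])@c[:3]; return u[:2]/u[2]
def cloud(p):
    K=np.array(p["camera_matrix"]);T=np.linalg.inv(np.array(p["world_to_cam"]));d=p["depth"]
    v,u=np.mgrid[:d.shape[0],:d.shape[1]]
    P=np.stack([(u-K[0,2])/K[0,0]*d,(v-K[1,2])/K[1,1]*d,d],-1)
    return P@T[:3,:3].T+T[:3,3]
def save(p,name,crop=None,s=1):
    im=p["img"][...,::-1]
    if crop: im=im[crop[1]:crop[3],crop[0]:crop[2]]
    cv2.imwrite("pics/"+name,cv2.resize(im,None,fx=s,fy=s,interpolation=cv2.INTER_CUBIC))
E
python3 - <<'E'
from h import *
np.set_printoptions(precision=3,suppress=True)
zz=dict(slab=.076,carton_in=.004,short_hinge=.068,long_hinge=.073,short_edge=None,long_edge=None,scraper=None,bed=.062,chip0=.076,tin=.076,bottle=0,jar=0,roll=0,lid=0,brush=0)
im=[]
for c in("top","scene"):
    p=env.get_image(c);save(p,c+"0.png"); im.append(p["img"])
    np.savez(c+"0.npz",**{k:v for k,v in p.items()})
    for n,z in zz.items():
        for r in env.spot_point(n,p)[:6]:
            print(c,n,round(r["conf"],2),np.array(r["uv"]).round(0),px2w(p,r["uv"],z))
cv2.imwrite("pics/both.png",cv2.resize(np.vstack(im)[...,::-1],(400,600)))
print(env.observe()["ft_force"],env.grasp_offset)
E
```

```text
pics
top slab 0.88 [249. 172.] [0.54  0.024 0.076]
top slab 0.58 [193. 240.] [0.343 0.183 0.076]
top carton_in 0.96 [300. 172.] [ 0.554 -0.138  0.004]
top carton_in 0.29 [169. 119.] [0.727 0.277 0.004]
top short_hinge 0.51 [306. 201.] [ 0.456 -0.143  0.068]
top short_hinge 0.24 [302. 176.] [ 0.53  -0.133  0.068]
top short_hinge 0.24 [234. 166.] [0.561 0.069 0.068]
top long_hinge 0.93 [306. 132.] [ 0.664 -0.147  0.073]
top short_edge 0.71 [311. 207.] [ 0.427 -0.141  0.154]
top short_edge 0.27 [229. 146.] [0.615 0.082 0.089]
top short_edge 0.22 [303. 172.] [ 0.554 -0.145  0.005]
top long_edge 0.81 [312. 118.] [ 0.658 -0.141  0.2  ]
top long_edge 0.46 [145. 182.] [0.503 0.313 0.114]
top scraper 0.73 [108. 246.] [ 0.329  0.446 -0.   ]
top scraper 0.72 [ 89. 158.] [0.597 0.509 0.027]
top scraper 0.71 [144. 182.] [0.503 0.317 0.108]
top scraper 0.62 [263. 184.] [ 0.502 -0.016  0.087]
top scraper 0.58 [170. 286.] [0.213 0.253 0.028]
top bed 0.78 [145. 177.] [0.528 0.329 0.062]
top chip0 0.61 [229. 189.] [0.489 0.083 0.076]
top chip0 0.55 [264. 186.] [ 0.497 -0.019  0.076]
top chip0 0.45 [26
[... 1221 characters left out ...]
[0.209 0.26  0.028]
scene scraper 0.67 [340. 187.] [0.553 0.313 0.074]
scene scraper 0.24 [257. 212.] [ 0.596 -0.028  0.089]
scene bed 0.39 [138. 232.] [ 0.528 -0.42   0.062]
scene chip0 0.59 [253. 197.] [ 0.5   -0.005  0.076]
scene chip0 0.46 [286. 206.] [0.588 0.083 0.076]
scene chip0 0.38 [256. 214.] [ 0.591 -0.03   0.076]
scene tin 0.72 [278. 204.] [0.568 0.059 0.076]
scene bottle 0.82 [133. 257.] [ 0.571 -0.454  0.   ]
scene bottle 0.5 [278. 204.] [0.483 0.098 0.   ]
scene jar 0.55 [142. 198.] [ 0.266 -0.37   0.   ]
scene roll 0.79 [356. 235.] [0.737 0.286 0.   ]
scene lid 0.55 [285. 178.] [0.338 0.192 0.   ]
scene brush 0.82 [138. 232.] [ 0.455 -0.419  0.   ]
[0.079 0.086 0.831] 0.0187
```

Run:
```python
from h import *
t=cv2.imread("pics/top0.png");s=cv2.imread("pics/scene0.png")
a=cv2.resize(t[100:310,60:420],(800,467),interpolation=cv2.INTER_CUBIC)
b=cv2.resize(s[140:280,120:420],(800,373),interpolation=cv2.INTER_CUBIC)
cv2.imwrite("pics/a.png",a);cv2.imwrite("pics/b.png",b)
```

```text
(no output)
```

View pics/a.png

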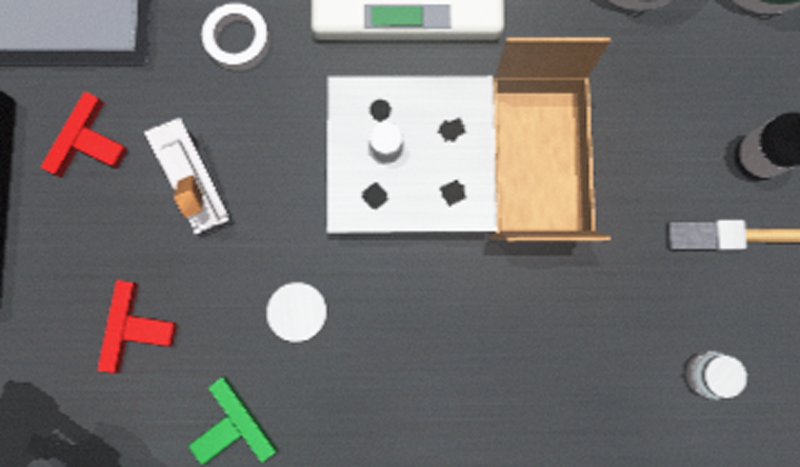

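View pics/b.png

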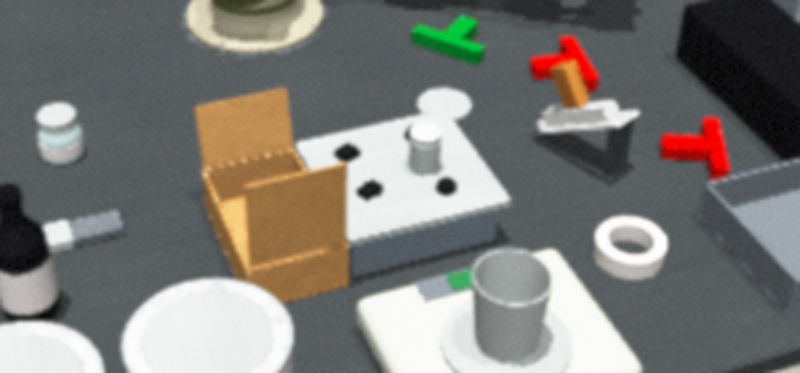

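The real scraper (aluminium with a wooden handle) is on the sloped rest at top px (145,182). The look-alikes are red at (89,158) and (108,246), and green at (170,286). The tin is at (233,164), the chips are at about (229,189), (264,186), (263,157) and (231,148), and the carton is at (302,172).

Run:
```python
from h import *
np.set_printoptions(precision=4,suppress=True)
p=np.load("top0.npz");p={k:p[k] for k in p.files}
save(p,"c.png",(110,145,185,220),6)
C=cloud(p);X,Y,Z=C[...,0],C[...,1],C[...,2];I=p["img"].astype(int)
print("z slab",np.median(Z[165:180,245:255]))
m=(abs(Z-.076)<.008)&(X>.4)&(X<.7)&(Y>-.095)&(Y<.16)
r=cv2.minAreaRect(C[m][:,:2].astype(np.float32));print("slab",r,cv2.boxPoints(r))
dark=(I.sum(2)<200)&(X>.44)&(X<.66)&(Y>-.08)&(Y<.14)&(Z>.07)
n,l,s,c=cv2.connectedComponentsWithStats(dark.astype(np.uint8))
for k in range(1,n):
    if s[k,4]>8: q=C[l==k]; print("chip",s[k],np.median(q,0),q.min(0)[:2],q.max(0)[:2])
t=(Z>.125)&(Z<.15)&(X>.5)&(X<.62)&(Y>.03)&(Y<.12);print("tin top",C[t].mean(0),cv2.minEnclosingCircle(C[t][:,:2].astype(np.float32)))
# bed
b=(X>.44)&(X<.62)&(Y>.27)&(Y<.38)&(Z>.02)
I3=I[b];P=C[b];wood=(I3[:,0]-I3[:,2]>40)
print("wood",P[wood].mean(0),wood.sum()); W=P[~wood]
for lo in range(5):pass
# ransac planes
rng=np.random.default_rng(0);rem=W.copy()
for it in range(3):
    best=None
    for _ in range(800):
        a=rem[rng.choice(len(rem),3,False)];nn=np.cross(a[1]-a[0],a[2]-a[0]);L=np.linalg.norm(nn)
        if L<1e-6: continue
        nn/=L; k=abs((rem-a[0])@nn)<.0025
        if best is None or k.sum()>best.sum(): best=k
    q=rem[best];c=q.mean(0);nn=np.linalg.svd(q-c)[2][2];nn*=np.sign(nn[2])
    print("plane",len(q),c,nn,"tilt",np.degrees(np.arccos(nn[2])),"yaw",np.degrees(np.arctan2(-nn[1],-nn[0])))
    rem=rem[~best]
for nm,z0,xr,yr in(("shortflap",.08,(.38,.48),(-.2,-.1)),("longflap",.08,(.62,.75),(-.2,-.1))):
    for cam in("top","scene"):
        pp=np.load(cam+"0.npz");D=cloud(pp)
        k=(D[...,2]>z0)&(D[...,0]>xr[0])&(D[...,0]<xr[1])&(D[...,1]>yr[0])&(D[...,1]<yr[1]);q=D[k]
        if len(q)>10:
            c=q.mean(0);nn=np.linalg.svd(q-c)[2][2];print(nm,cam,len(q),c,nn,q.max(0),q.min(0))
```

```text
z slab 0.0759739107307027
slab ((0.5508626699447632, 0.027526915073394775), (0.23745162785053253, 0.21438874304294586), 88.96064758300781) [[ 0.4415 -0.0892]
 [ 0.6559 -0.0931]
 [ 0.6602  0.1443]
 [ 0.4458  0.1482]]
chip [227 148   8   6  14] [0.6003 0.0775 0.0859] [0.5952 0.0672] [0.6097 0.0878]
chip [224 185   6   8  19] [0.4879 0.0873 0.0857] [0.4793 0.0815] [0.4995 0.096 ]
tin top [0.5554 0.0667 0.1352] ((0.5560980439186096, 0.06649762392044067), 0.020086927339434624)
wood [0.4847 0.3133 0.1237] 150
plane 291 [0.5424 0.3328 0.0736] [-0.5065 -0.1839  0.8424] tilt 32.60512777939414 yaw 19.960422595490975
plane 197 [0.5111 0.3237 0.0792] [-0.4843 -0.2173  0.8475] tilt 32.059286529246066 yaw 24.16193618036861
plane 100 [0.5119 0.3116 0.0806] [ 0.3755 -0.9263  0.0317] tilt 88.18346835611372 yaw 112.06716448667484
shortflap top 146 [ 0.4334 -0.1503  0.1295] [-0.9698 -0.0011 -0.244 ] [ 0.4435 -0.1007  0.158 ] [ 0.4257 -0.1995  0.0862]
shortflap scene 561 [ 0.4396 -0.1501  0.1169] [0.9736 0.0012 0.2284] [ 0.4558 -0.1002  0.156 ] [ 0.4231 -0.1999  0.08  ]
longflap top 613 [ 0.6566 -0.1499  0.1497] [-0.9993 -0.0013  0.0382] [ 0.6621 -0.1002  0.2055] [ 0.6529 -0.1998  0.08  ]
longflap scene 897 [ 0.6635 -0.1502  0.1426] [ 0.9996  0.0031 -0.0289] [ 0.6706 -0.1005  0.2029] [ 0.6541 -0.1998  0.0801]
```

View pics/c.png

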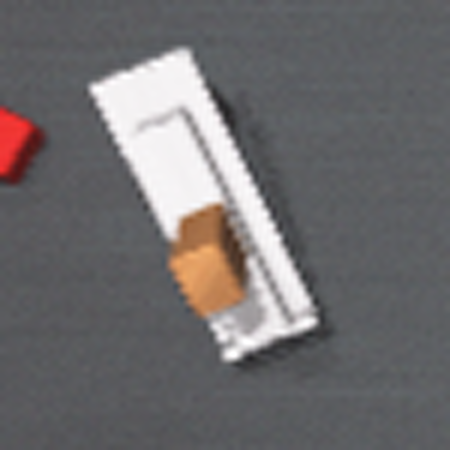

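The crop shows the wooden handle (px (145,183)) on the pale block lying on the tilted bed, with its low end towards the robot. That is the right one.

```bash
cat >> h.py <<'E'
from scipy.spatial.transform import Rotation as Ro
from scipy.linalg import logm,expm
def rows(P1,R1,n=None,P0=None,R0=None):
    o=env.observe()
    P0=np.array(o["position"]) if P0 is None else P0; R0=np.array(o["tool_rot"]) if R0 is None else R0
    rel=R0.T@R1; w=Ro.from_matrix(rel).as_rotvec(); d=R0.T@(np.array(P1)-P0)
    n=n or int(np.ceil(max(np.linalg.norm(w)/.12,np.linalg.norm(d)/.0405,1)))
    T=np.eye(4);T[:3,:3]=rel;T[:3,3]=d
    S=expm(np.real(logm(T))/n)
    print(n,"rows",(S[:3,3]*1000).round(1),Ro.from_matrix(S[:3,:3]).as_rotvec().round(4)," total",(d*1000).round(1),w.round(3))
def bedR(yaw):
    c,s=np.cos(np.radians(yaw)),np.sin(np.radians(yaw));a=np.radians(32)
    x=np.array([np.cos(a)*c,np.cos(a)*s,np.sin(a)]);z=np.array([-np.sin(a)*c,-np.sin(a)*s,np.cos(a)])
    return np.stack([x,np.cross(z,x),z],1)
E
python3 - <<'E'
from h import *
np.set_printoptions(precision=4,suppress=True)
o=env.observe();print(o["tool_rot"],o["position"])
p=np.load("top0.npz");C=cloud(p);I=p["img"].astype(int)
X,Y,Z=np.moveaxis(C,-1,0)
b=(X>.44)&(X<.62)&(Y>.25)&(Y<.40)&(Z>.02);P=C[b];Ib=I[b]
B=bedR(22);L=P@B
h=L[:,2]; wood=Ib[:,0]-Ib[:,2]>40
bed=(abs(h+.2701)<.004)&~wood;blk=(abs(h+.2481)<.004)&~wood
for n,m in(("bed",bed),("blk",blk)):
    r=cv2.minAreaRect(L[m][:,:2].astype(np.float32));print(n,m.sum(),np.median(h[m]),r,np.percentile(L[m],[1,99],0)[:,:2])
w=L[wood];print("wood",np.percentile(w,[2,98],0),w.mean(0))
top=w[w[:,2]>np.percentile(w[:,2],90)-.004];print(top.mean(0),np.percentile(top,[2,98],0))
# candidate bed origin
hb=np.median(h[bed]); 
for xo in [L[bed][:,0].max()-.075]:
    yc=(np.percentile(L[bed][:,1],1)+np.percentile(L[bed][:,1],99))/2
    print("bed org",B@[xo,yc,hb])
E
```

```text
[[-0.9377  0.3474 -0.    ]
 [ 0.3474  0.9377 -0.0001]
 [-0.     -0.0001 -1.    ]] [0.1911 0.5157 0.2313]
bed 361 -0.2702328084304078 ((0.5514339208602905, 0.11000125855207443), (0.145943745970726, 0.04801809787750244), 0.14459282159805298) [[0.4808 0.0861]
 [0.6239 0.1337]]
blk 238 -0.24807331730221718 ((0.5398773550987244, 0.10958084464073181), (0.1199948713183403, 0.026462621986865997), 0.8881400227546692) [[0.482  0.0968]
 [0.5997 0.1229]]
wood [[ 0.5266  0.0978 -0.2442]
 [ 0.5566  0.1204 -0.1819]] [ 0.5462  0.1089 -0.1954]
[ 0.5411  0.1092 -0.1843] [[ 0.5266  0.0983 -0.1865]
 [ 0.5559  0.1205 -0.1818]]
bed org [0.5236 0.3301 0.062 ]
```

```bash
cat >> h.py <<'E'
B=bedR(22); RG=np.stack([-B[:,0],B[:,1],-B[:,2]],1); SO=B@np.array([.541,.1097,-.2702])
E
python3 - <<'E'
from h import *
print(SO,RG)
rows(SO+B[:,2]*.16,RG)
E
```

```text
[0.51705013 0.32721707 0.05754373] [[-0.7862965  -0.37460659  0.49133259]
 [-0.31768441  0.92718385  0.19851125]
 [-0.52991926  0.         -0.8480481 ]]
9 rows [-27.4 -24.5  10.5] [-0.0229 -0.0592 -0.0799]  total [-308.5 -120.6   38.1] [-0.206 -0.533 -0.719]
```

>>> servo_tool(
  deltas="1 -27.4 -24.5 10.5 -0.0229 -0.0592 -0.08;1 -27.4 -24.5 10.5 -0.0229 -0.0592 -0.08;1 -27.4 -24.5 10.5 -0.0229 -0.0592 -0.08;1 -27.4 -24.5 10.5 -0.0229 -0.0592 -0.08;1 -27.4 -24.5 10.5 -0.0229 -0.0592 -0.08;1 -27.4 -24.5 10.5 -0.0229 -0.0592 -0.08;1 -27.4 -24.5 10.5 -0.0229 -0.0592 -0.08;1 -27.4 -24.5 10.5 -0.0229 -0.0592 -0.08",
)

```text
time_s: 2.27
position: [0.4002, 0.3112, 0.1896]
tool_rot: [[-0.845, -0.294, 0.448], [-0.249, 0.956, 0.157], [-0.474, 0.021, -0.88]]
ft_force: [1.0, 1.0, -0.9]
grip_width: 0.085
gripper_force: 0.0
```

>>> servo_tool(
  deltas="1 -27.4 -24.5 10.5 -0.0229 -0.0592 -0.08;1 0 0 0 0 0 0;1 0 0 0 0 0 0",
)

```text
time_s: 2.52
position: [0.4267, 0.3008, 0.1915]
tool_rot: [[-0.809, -0.347, 0.475], [-0.294, 0.938, 0.186], [-0.51, 0.011, -0.86]]
ft_force: [-0.3, 0.2, -0.2]
grip_width: 0.0854
gripper_force: 0.0
```

Run:
```python
from h import *
np.set_printoptions(precision=4,suppress=True)
p=env.get_image("wrist");save(p,"w1.png")
C=cloud(p);I=p["img"].astype(int);L=C@B
wood=(I[...,0]-I[...,2]>40)&(abs(L[...,0]-.541)<.05)&(abs(L[...,1]-.11)<.05)&(p["depth"]>0)
w=L[wood]
if len(w): print("wood",len(w),np.percentile(w,[2,50,98],0))
blk=(abs(L[...,2]+.2481)<.003)&(abs(L[...,1]-.11)<.03)&(abs(L[...,0]-.54)<.1)&~wood
print(blk.sum())
if blk.sum()>20:print(cv2.minAreaRect(L[blk][:,:2].astype(np.float32)),np.median(L[blk][:,2]))
rows(SO+B[:,2]*.042,RG);print(env.observe()["time_s"],env.observe()["ft_force"],env.observe()["q"])
```

```text
wood 1252 [[ 0.5252  0.0988 -0.232 ]
 [ 0.535   0.1097 -0.1859]
 [ 0.5554  0.1203 -0.1841]]
1484
((0.5414712429046631, 0.10977645963430405), (0.11999544501304626, 0.025971082970499992), 0.6147552728652954) -0.24945155823797746
4 rows [-2.7 -2.4 30.4] [-0.0013 -0.0059 -0.0074]  total [-12.   -9.4 121.3] [-0.005 -0.024 -0.03 ]
2.5667 [ 0.0454  0.0093 -0.2392] [ 22.5683  11.3001 104.1353  -0.9974  33.931  -86.9801]
```

View pics/w1.png

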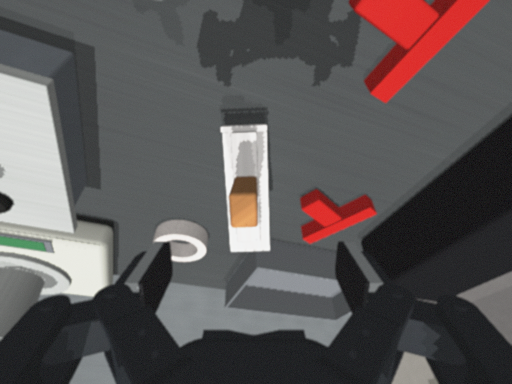

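The wrist view shows the wooden handle at (243,203) on the bed, lined up between the open fingers. Now I'll align and descend.

>>> servo_tool(
  deltas="1 -12 -9.4 1 -0.005 -0.024 -0.03;1 0 0 0 0 0 0;1 0 0 35 0 0 0;1 0 0 35 0 0 0;1 0 0 30 0 0 0;1 0 0 15 0 0 0;1 0 0 5 0 0 0;1 0 0 0 0 0 0",
)

```text
time_s: 3.23
position: [0.4977, 0.3216, 0.0941]
tool_rot: [[-0.786, -0.377, 0.49], [-0.32, 0.926, 0.199], [-0.529, -0.0, -0.849]]
ft_force: [-0.2, -0.1, 0.9]
grip_width: 0.0855
gripper_force: 0.0
```

Run:
```python
from h import *
rows(SO+B[:,2]*.042,RG);print(env.observe()["ft_force"],env.observe()["time_s"])
```

```text
1 rows [ 2.3 -2.  -0.3] [ 0.0015 -0.0012  0.0028]  total [ 2.3 -2.  -0.3] [ 0.001 -0.001  0.003]
[-0.23628376 -0.14353654  0.89058958] 3.2333
```

>>> servo_tool(
  deltas="1 2.3 -2 0 0 0 0;0 0 0 0 0 0 0;0 0 0 0 0 0 0;0 0 0 0 0 0 0;0 0 0 0 0 0 0;0 0 0 0 0 0 0;0 0 0 0 0 0 0",
  newtons=60,
)

```text
time_s: 3.82
position: [0.4976, 0.3182, 0.0944]
tool_rot: [[-0.784, -0.377, 0.493], [-0.32, 0.926, 0.2], [-0.532, -0.001, -0.847]]
ft_force: [-3.2, -0.4, 4.1]
grip_width: 0.0234
gripper_force: 60.7
```

Run:
```python
from h import *
o=env.observe();print({k:o[k] for k in("time_s","position","tool_rot","ft_force","grip_width","gripper_force")})
rows(SO+B[:,2]*.042,RG)
# sweep R: tool y=+Y, x=-X ; clearance point then hover
R=np.diag([-1.,1,-1]); rows(np.array([.40,.20,.30]),R,P0=SO+B[:,2]*.142,R0=RG);rows(np.array([.475,.17,.21]),R,P0=SO+B[:,2]*.142,R0=RG)
```

```text
{'time_s': 3.8167, 'position': array([0.4975557 , 0.31818567, 0.09442699]), 'tool_rot': array([[-7.84299774e-01, -3.76833478e-01,  4.92818825e-01],
       [-3.19515121e-01,  9.26280700e-01,  1.99785267e-01],
       [-5.31774343e-01, -7.71526883e-04, -8.46885738e-01]]), 'ft_force': array([-3.2292996 , -0.38556645,  4.10676616]), 'grip_width': 0.023439331305600424, 'gripper_force': 60.69537878036499}
1 rows [1.3 1.1 0.6] [0.0006 0.0022 0.0024]  total [1.3 1.1 0.6] [0.001 0.002 0.002]
6 rows [  4.3 -13.7 -23.4] [0.0179 0.0919 0.0623]  total [   4.   -74.1 -146.4] [0.107 0.552 0.374]
6 rows [ -1.6 -21.9  -5.6] [0.0179 0.0919 0.0623]  total [   2.2 -130.   -39.2] [0.107 0.552 0.374]
```

>>> servo_tool(
  deltas="0 0 0 -15 0 0 0;0 0 0 -35 0 0 0;0 0 0 -40 0 0 0;0 -1.6 -21.9 -5.6 0.018 0.092 0.062;0 -1.6 -21.9 -5.6 0.018 0.092 0.062;0 -1.6 -21.9 -5.6 0.018 0.092 0.062;0 -1.6 -21.9 -5.6 0.018 0.092 0.062;0 -1.6 -21.9 -5.6 0.018 0.092 0.062",
)

```text
time_s: 4.48
position: [0.4784, 0.1923, 0.1977]
tool_rot: [[-0.994, -0.064, 0.088], [-0.063, 0.998, 0.018], [-0.089, 0.013, -0.996]]
ft_force: [0.5, 0.2, -3.4]
grip_width: 0.0236
gripper_force: 60.0
```

>>> servo_tool(
  deltas="0 -1.6 -21.9 -5.6 0.018 0.092 0.062;0 0 0 0 0 0 0;0 0 0 0 0 0 0",
)

```text
time_s: 4.73
position: [0.4819, 0.1708, 0.2019]
tool_rot: [[-1.0, -0.003, 0.001], [-0.003, 1.0, -0.002], [-0.001, -0.002, -1.0]]
ft_force: [-0.5, 0.5, -3.3]
grip_width: 0.0232
gripper_force: 59.9
```

```bash
cat >> h.py <<'E'
RS=np.diag([-1.,1,-1]); RPOS=np.array([.49756,.31819,.09443]); RROT=np.array([[-.7843,-.37683,.49282],[-.31952,.92628,.19979],[-.53177,-.00077,-.84689]])
E
python3 - <<'E'
from h import *
np.set_printoptions(precision=4,suppress=True)
o=env.observe();print(o["time_s"],o["position"],o["tool_rot"],o["ft_force"],o["grip_width"])
rows(np.array([.469,.135,.155]),RS)
for c in("top","wrist"):
    p=env.get_image(c);save(p,c+"2.png");np.savez(c+"2.npz",**p)
    C=cloud(p);I=p["img"].astype(int);X,Y,Z=np.moveaxis(C,-1,0)
    dark=(I.sum(2)<200)&(X>.44)&(X<.66)&(Y>-.08)&(Y<.14)&(abs(Z-.083)<.008)
    n,l,s,c=cv2.connectedComponentsWithStats(dark.astype(np.uint8))
    for k in range(1,n):
        if s[k,4]>8: q=C[l==k]; print("chip",s[k],(q.min(0)+q.max(0))[:2]/2,q.min(0)[:2],q.max(0)[:2])
    t=(Z>.13)&(Z<.14)&(X>.5)&(X<.62)&(Y>.03)&(Y<.12)
    if t.sum()>20:print("tin top",C[t].mean(0),cv2.minEnclosingCircle(C[t][:,:2].astype(np.float32)))
    m=(abs(Z-.076)<.004)&(X>.4)&(X<.7)&(Y>-.15)&(Y<.16)
    if m.sum()>20: print(np.median(Z[m]),cv2.minAreaRect(C[m][:,:2].astype(np.float32)),np.percentile(C[m],[.5,99.5],0))
E
```

```text
4.7333 [0.4819 0.1708 0.2019] [[-1.     -0.0028  0.0013]
 [-0.0028  1.     -0.0015]
 [-0.0012 -0.0015 -1.    ]] [-0.5411  0.545  -3.3311] 0.023216929246582498
2 rows [  6.5 -17.8  23.5] [-0.0008  0.0006  0.0014]  total [ 13.  -35.7  46.9] [-0.002  0.001  0.003]
chip [227 145   8   9  45] [0.6057 0.0775] [0.5937 0.0673] [0.6178 0.0878]
chip [258 154  11   7  31] [ 0.5824 -0.0172] [ 0.5733 -0.0316] [ 0.5914 -0.0027]
chip [224 183  10  10  65] [0.4917 0.083 ] [0.4784 0.0701] [0.5051 0.0959]
chip [259 182  10  10  54] [ 0.495  -0.0176] [ 0.4816 -0.0306] [ 0.5083 -0.0046]
tin top [0.5563 0.0671 0.1355] ((0.5566037893295288, 0.06734953820705414), 0.02004067786037922)
0.07594319226224666 ((0.5497184991836548, -0.0012040883302688599), (0.29380038380622864, 0.21451427042484283), 89.37971496582031) [[ 0.4457 -0.0747  0.0721]
 [ 0.6556  0.1386  0.0798]]
chip [147 180  35  33 707] [0.4935 0.084 ] [0.4773 0.0679] [0.5096 0.1   ]
chip [ 43 184  39  32 752] [ 0.4982 -0.0174] [ 0.4828 -0.0342] [ 0.5135 -0.0007]
chip [ 60 260  37  27 618] [ 0.582  -0.0163] [ 0.5673 -0.0338] [0.5967 0.0013]
chip [ 32 324  11  13  30] [ 0.6571 -0.0782] [ 0.6547 -0.0794] [ 0.6595 -0.077 ]
tin top [0.5492 0.0631 0.1353] ((0.5547820329666138, 0.06519010663032532), 0.019595704972743988)
0.07552455975966532 ((0.5543323755264282, 0.007982119917869568), (0.21348732709884644, 0.2758186459541321), 0.07332849502563477) [[ 0.4479 -0.0961  0.0736]
 [ 0.6562  0.1445  0.0786]]
```

View pics/wrist2.png

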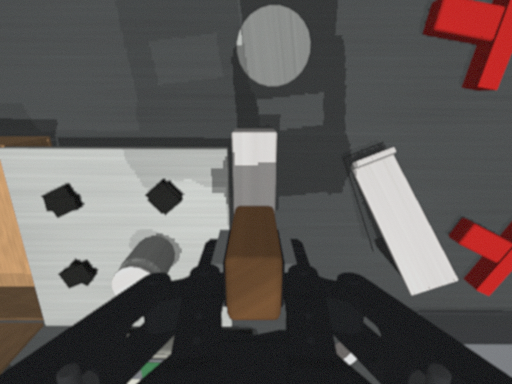

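The wrist view shows the scraper held straight, with the block at (253,165). Three chips are visible at (64,200), (165,196) and (78,272), and the tin is at (140,275). Now lane A: descend behind the nearest chip.

>>> servo_tool(
  deltas="0 7 -23 15 0 0 0.003;0 6 -23 25 0 0 0;0 0 0 25 0 0 0;0 0 0 14 0 0 0;0 0 0 0 0 0 0;0 0 0 0 0 0 0",
)

```text
time_s: 5.33
position: [0.4679, 0.126, 0.1236]
tool_rot: [[-1.0, -0.003, 0.001], [-0.003, 1.0, -0.002], [-0.001, -0.002, -1.0]]
ft_force: [-0.2, 0.3, -2.0]
grip_width: 0.0232
gripper_force: 60.2
```

>>> servo_tool(
  deltas="0 -1 -2 2.6 0 0 0.003;0 0 -14 0 0 0 0;0 0 -18 0 0 0 0;0 0 -18 0 0 0 0;0 0 -18 0 0 0 0;0 0 -18 0 0 0 0;0 0 -18 0 0 0 0;0 0 0 0 0 0 0",
)

```text
time_s: 6.0
position: [0.4701, 0.0171, 0.1222]
tool_rot: [[-1.0, 0.003, 0.004], [0.003, 1.0, -0.003], [-0.004, -0.003, -1.0]]
ft_force: [0.7, 0.3, -2.4]
grip_width: 0.0233
gripper_force: 60.4
```

```bash
cat >> h.py <<'E'
def chips(name):
    for cam in("top","wrist","scene"):
        p=env.get_image(cam);save(p,name+cam+".png")
        C=cloud(p);I=p["img"].astype(int);X,Y,Z=np.moveaxis(C,-1,0)
        dark=(I.sum(2)<200)&(X>.44)&(X<.66)&(Y>-.205)&(Y<.14)&(Z<.091)&(Z>.0)
        n,l,s,c=cv2.connectedComponentsWithStats(dark.astype(np.uint8))
        for k in range(1,n):
            if s[k,4]>8: q=C[l==k]; print(cam,"chip",s[k],((q.min(0)+q.max(0))/2).round(3),q.min(0)[:2].round(3),q.max(0)[:2].round(3))
        t=(Z>.13)&(Z<.14)&(X>.5)&(X<.62)&(Y>.03)&(Y<.12)
        if t.sum()>20:print("tin top",C[t].mean(0).round(4))
    o=env.observe();print(o["time_s"],o["position"].round(4),o["tool_rot"].round(4).tolist(),o["ft_force"].round(1))
E
python3 - <<'E'
from h import *
chips("s1")
E
```

```text
top chip [227 145   6   6  14] [0.612 0.08  0.086] [0.604 0.073] [0.619 0.088]
top chip [322 190   4  13  29] [ 0.474 -0.202  0.031] [ 0.454 -0.203] [ 0.495 -0.201]
wrist chip [280 153   5   5   9] [0.442 0.045 0.001] [0.44  0.043] [0.444 0.047]
wrist chip [ 77 155   5   5   9] [ 0.444 -0.147  0.   ] [ 0.442 -0.149] [ 0.445 -0.145]
wrist chip [104 154   9   5  16] [ 0.443 -0.119  0.001] [ 0.441 -0.123] [ 0.445 -0.115]
wrist chip [120 155   6   5   9] [ 0.444 -0.106  0.   ] [ 0.442 -0.108] [ 0.446 -0.103]
wrist chip [327 155   8   4  10] [0.444 0.091 0.   ] [0.442 0.088] [0.445 0.094]
wrist chip [351 154   3   8   9] [0.445 0.111 0.   ] [0.442 0.11 ] [0.448 0.113]
wrist chip [354 154  11  15  33] [0.448 0.118 0.001] [0.442 0.113] [0.455 0.123]
wrist chip [ 97 156   6   4   9] [ 0.444 -0.127  0.001] [ 0.443 -0.129] [ 0.446 -0.125]
wrist chip [313 157  10   6  19] [0.447 0.079 0.001] [0.444 0.075] [0.449 0.083]
wrist chip [344 156   6   6  13] [0.446 0.106 0.001] [0.444 0.103] [0.448 0.108]
wrist chip [290 158   6   3   9] [0.446 0.055 0.001] [0.445 0.053] [0.447 0.058]
wrist chip [307 
[... 2650 characters left out ...]
ist chip [ 23 344   6   8  11] [ 0.619 -0.201  0.052] [ 0.614 -0.202] [ 0.623 -0.2  ]
wrist chip [ 21 352  11   8  17] [ 0.626 -0.201  0.054] [ 0.623 -0.202] [ 0.629 -0.2  ]
wrist chip [127 367  17  17  19] [ 0.656 -0.102  0.05 ] [ 0.655 -0.107] [ 0.658 -0.097]
tin top [0.544  0.0782 0.1343]
scene chip [239 193  15   9  65] [ 0.501 -0.033  0.083] [ 0.483 -0.062] [ 0.52  -0.005]
scene chip [255 209   7   5  27] [ 0.587 -0.022  0.084] [ 0.576 -0.034] [ 0.598 -0.009]
scene chip [284 208   6   4  21] [0.617 0.073 0.082] [0.606 0.064] [0.628 0.082]
tin top [0.5615 0.0671 0.1339]
6.15 [0.4695 0.0197 0.1217] [[-1.0, 0.0016, 0.0027], [0.0016, 1.0, -0.0017], [-0.0028, -0.0017, -1.0]] [ 0.8  0.1 -2.5]
```

>>> servo_tool(
  deltas="0 -7 -13 0.5 0 0 0;0 -10 -13 0 0 0 0;0 -10 -13 0 0 0 0;0 -10 -13 0 0 0 0;0 -7.5 -13 0 0 0 0;0 0 -13 0 0 0 0;0 0 -13 0 0 0 0;0 0 -13 0 0 0 0",
)

```text
time_s: 6.82
position: [0.5132, -0.0857, 0.1208]
tool_rot: [[-1.0, 0.001, 0.001], [0.001, 1.0, -0.001], [-0.001, -0.001, -1.0]]
ft_force: [0.0, -0.2, -2.8]
grip_width: 0.0235
gripper_force: 60.4
```

>>> servo_tool(
  deltas="0 0 0 0 0 0 0;0 0 0 0 0 0 0",
)

```text
time_s: 6.98
position: [0.5133, -0.0854, 0.1209]
tool_rot: [[-1.0, 0.003, 0.001], [0.003, 1.0, -0.001], [-0.001, -0.001, -1.0]]
ft_force: [0.5, -0.1, -2.3]
grip_width: 0.0229
gripper_force: 60.4
```

```bash
sed -i 's/>8: q=C\[l==k\]/>8 and not (cam=="wrist" and s[k,4]<300): q=C[l==k]/' h.py
python3 - <<'E'
from h import *
chips("s2")
a=cv2.imread("pics/s2top.png")[100:240,200:350];b=cv2.imread("pics/s2wrist.png")
cv2.imwrite("pics/s2.png",np.hstack([cv2.resize(a,(400,373)),cv2.resize(b,(400,373))]))
E
```

```text
top chip [227 145   8   9  51] [0.607 0.077 0.086] [0.595 0.067] [0.619 0.088]
top chip [258 153  11   9  68] [ 0.582 -0.017  0.086] [ 0.57  -0.032] [ 0.595 -0.002]
top chip [322 193   4  11  27] [ 0.467 -0.202  0.03 ] [ 0.453 -0.203] [ 0.481 -0.201]
top chip [238 205   8   5  17] [0.446 0.046 0.002] [0.44  0.036] [0.452 0.057]
top chip [247 205   6   5  10] [0.446 0.022 0.002] [0.44  0.014] [0.452 0.029]
tin top [0.5562 0.067  0.1359]
wrist chip [  85  121   60  174 5629] [ 0.53  -0.186  0.041] [ 0.448 -0.202] [ 0.612 -0.17 ]
wrist chip [200 156  31  35 880] [ 0.501 -0.12   0.009] [ 0.483 -0.133] [ 0.519 -0.107]
wrist chip [435 309  40  35 734] [0.608 0.074 0.082] [0.595 0.061] [0.62  0.087]
tin top [0.5586 0.0541 0.1348]
scene chip [255 209   7   6  32] [ 0.592 -0.022  0.084] [ 0.579 -0.033] [ 0.606 -0.011]
scene chip [284 208   6   4  20] [0.617 0.074 0.086] [0.608 0.064] [0.626 0.085]
tin top [0.5612 0.0668 0.134 ]
7.1333 [ 0.5134 -0.0843  0.121 ] [[-1.0, 0.0013, 0.0013], [0.0013, 1.0, -0.0014], [-0.0013, -0.0014, -1.0]] [ 0.2 -0.  -2.9]
```

View pics/s2.png

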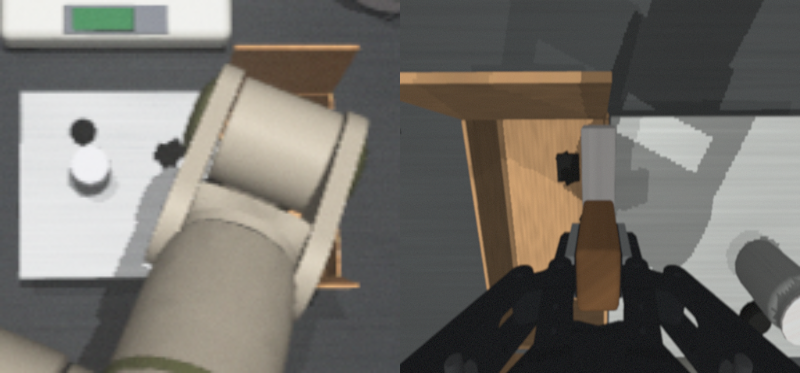

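The top crop shows the tin at (90,165) unmoved and two chips left on the slab at (83,132) and (168,153). The wrist crop shows a chip in the carton at (567,165). Next is lane B.

>>> servo_tool(
  deltas="0 0 0 -25 0 0 0;0 0 15 -37 0 0 0;0 -21.9 33 -8 0 0 0;0 -21.9 33 0 0 0 0;0 -21.9 33 0 0 0 0;0 -21.9 33 0 0 0 0;0 -21.9 33 0 0 0 0;0 -21.9 22 0 0 0 0",
)

```text
time_s: 7.8
position: [0.6454, 0.1211, 0.1907]
tool_rot: [[-1.0, -0.001, 0.001], [-0.001, 1.0, -0.001], [-0.001, -0.001, -1.0]]
ft_force: [1.0, -0.6, -3.1]
grip_width: 0.023
gripper_force: 60.5
```

>>> servo_tool(
  deltas="0 0 0 0 0 0 0;0 0 0 0 0 0 0",
)

```text
time_s: 7.97
position: [0.6453, 0.119, 0.1898]
tool_rot: [[-1.0, -0.001, 0.0], [-0.001, 1.0, -0.002], [-0.0, -0.002, -1.0]]
ft_force: [0.1, -0.8, -3.1]
grip_width: 0.0233
gripper_force: 60.5
```

>>> servo_tool(
  deltas="0 0 0 35 0 0 0;0 0 0 24 0 0 0;0 0 0 9 0 0 0;0 0 0 0.7 0 0 0;0 0 -10 0 0 0 0;0 0 -15 0 0 0 0;0 0 -18 0 0 0 0;0 0 -18 0 0 0 0",
)

```text
time_s: 8.63
position: [0.6454, 0.0538, 0.1233]
tool_rot: [[-1.0, 0.002, 0.003], [0.002, 1.0, -0.002], [-0.003, -0.002, -1.0]]
ft_force: [0.9, 0.3, -3.1]
grip_width: 0.0233
gripper_force: 60.5
```

>>> servo_tool(
  deltas="0 0 -18 0 0 0 0;0 0 -18 0 0 0 0;0 0 -3 0 0 0 0;0 0 0 0 0 0 0",
)

```text
time_s: 8.97
position: [0.6454, 0.0146, 0.1231]
tool_rot: [[-1.0, 0.005, 0.003], [0.005, 1.0, -0.002], [-0.003, -0.002, -1.0]]
ft_force: [-0.8, -0.0, -2.3]
grip_width: 0.0237
gripper_force: 60.5
```

Run:
```python
from h import *
chips("s3")
```

```text
top chip [319 138   4   8  21] [ 0.644 -0.198  0.027] [ 0.632 -0.203] [ 0.655 -0.193]
top chip [321 150   3   6  12] [ 0.612 -0.202  0.033] [ 0.602 -0.202] [ 0.621 -0.201]
top chip [321 157   3   6  11] [ 0.591 -0.202  0.027] [ 0.582 -0.203] [ 0.6   -0.202]
top chip [321 163   3   6  10] [ 0.569 -0.202  0.026] [ 0.56  -0.202] [ 0.579 -0.201]
top chip [285 168   6  11  47] [ 0.548 -0.095  0.02 ] [ 0.534 -0.104] [ 0.562 -0.086]
top chip [322 174   3   6  10] [ 0.531 -0.202  0.034] [ 0.524 -0.203] [ 0.539 -0.202]
top chip [292 186   8   9  62] [ 0.497 -0.12   0.014] [ 0.484 -0.131] [ 0.51  -0.109]
top chip [322 187   4  16  35] [ 0.48  -0.202  0.029] [ 0.454 -0.203] [ 0.506 -0.201]
top chip [266 205  12   3  26] [ 0.449 -0.046  0.002] [ 0.445 -0.063] [ 0.452 -0.029]
wrist chip [  60    0   42   35 1151] [ 0.504 -0.12   0.01 ] [ 0.492 -0.134] [ 0.516 -0.106]
wrist chip [   0   75  130  147 5039] [ 0.602 -0.142  0.034] [ 0.547 -0.203] [ 0.657 -0.08 ]
wrist chip [ 170  103   60   87 3138] [ 0.598 -0.018  0.082] [ 0.569 -0.036] [ 0.627 -0.001]
wrist chip [   0  225  129   16 1425] [ 0.658 -0.125  0.081] [ 0.655 -0.172] [ 0.66  -0.078]
tin top [0.558  0.0671 0.1354]
scene chip [255 209  12  10  70] [ 0.605 -0.019  0.084] [ 0.578 -0.033] [ 0.632 -0.005]
9.1167 [0.6452 0.0172 0.1227] [[-1.0, 0.0015, 0.002], [0.0015, 1.0, -0.0015], [-0.002, -0.0015, -1.0]] [-0.4  0.9 -2.9]
```

>>> servo_tool(
  deltas="0 20 0 1.5 0 0 0;0 20 0 0 0 0 0;0 17 0 0 0 0 0;0 0 -10 0 0 0 0;0 0 -13 0 0 0 0;0 0 -13 0 0 0 0;0 0 -13 0 0 0 0;0 0 -13 0 0 0 0",
)

```text
time_s: 9.78
position: [0.5886, -0.0466, 0.1207]
tool_rot: [[-1.0, 0.002, 0.002], [0.002, 1.0, -0.002], [-0.002, -0.002, -1.0]]
ft_force: [0.5, -0.6, -2.2]
grip_width: 0.0235
gripper_force: 60.5
```

>>> servo_tool(
  deltas="0 0 -13 0 0 0 0;0 0 -13 0 0 0 0;0 0 -13 0 0 0 0;0 0 -3 0 0 0 0;0 0 0 0 0 0 0;0 0 0 0 0 0 0;0 0 0 -15 0 0 0;0 0 10 -35 0 0 0",
)

```text
time_s: 10.45
position: [0.5862, -0.0767, 0.1673]
tool_rot: [[-1.0, 0.002, -0.007], [0.002, 1.0, 0.001], [0.007, 0.001, -1.0]]
ft_force: [0.9, -0.2, -2.9]
grip_width: 0.0233
gripper_force: 60.3
```

>>> servo_tool(
  deltas="0 0 40 -25 0 0 0;0 0 40 0 0 0 0;0 10 38 0 0 0 0;0 10 38 0 0 0 0;0 15 35 0 0 0 0;0 0 0 0 0 0 0",
)

```text
time_s: 10.95
position: [0.5501, 0.1161, 0.1928]
tool_rot: [[-1.0, -0.005, -0.0], [-0.005, 1.0, 0.001], [0.0, 0.001, -1.0]]
ft_force: [0.4, 0.5, -3.0]
grip_width: 0.0231
gripper_force: 60.7
```

Run:
```python
from h import *
chips("s4")
rows(RPOS-RROT[:,2]*.1,RROT)
a=cv2.imread("pics/s4top.png")[100:240,200:350];b=cv2.imread("pics/s4scene.png")[150:280,160:330]
cv2.imwrite("pics/s4.png",np.hstack([cv2.resize(a,(400,373)),cv2.resize(b,(400,306)) if 0 else cv2.resize(b,(400,373))]))
```

```text
top chip [320 138   3   9  13] [ 0.646 -0.201  0.026] [ 0.637 -0.202] [ 0.655 -0.2  ]
top chip [289 149   8   8  50] [ 0.615 -0.114  0.014] [ 0.603 -0.125] [ 0.626 -0.102]
top chip [321 150   3  11  15] [ 0.606 -0.202  0.032] [ 0.591 -0.203] [ 0.621 -0.201]
top chip [286 157   6   9  31] [ 0.585 -0.1    0.021] [ 0.573 -0.107] [ 0.597 -0.093]
top chip [285 169   6  10  44] [ 0.546 -0.095  0.024] [ 0.534 -0.104] [ 0.559 -0.086]
top chip [322 175   3   9  14] [ 0.526 -0.202  0.033] [ 0.512 -0.203] [ 0.539 -0.201]
top chip [292 186   8   9  61] [ 0.496 -0.119  0.014] [ 0.484 -0.13 ] [ 0.509 -0.108]
top chip [322 188   4  15  36] [ 0.479 -0.202  0.032] [ 0.454 -0.203] [ 0.503 -0.201]
top chip [243 205  18   3  32] [0.449 0.016 0.002] [ 0.446 -0.011] [0.452 0.042]
top chip [269 205   6   3   9] [ 0.449 -0.046  0.002] [ 0.445 -0.054] [ 0.452 -0.038]
tin top [0.5551 0.0563 0.136 ]
wrist chip [   0  200   76   72 2171] [ 0.625 -0.145  0.034] [ 0.593 -0.204] [ 0.657 -0.085]
wrist chip [  0 276  77  13 753] [ 0.657 -0.118  0.081] [ 0.655 -0.159] [ 0.66  -0.077]
tin top [0.5576 0.0678 0.1355]
tin top [0.5621 0.0667 0.1341]
11.1 [0.5531 0.1103 0.1927] [[-1.0, -0.0, 0.0018], [-0.0, 1.0, -0.0019], [-0.0018, -0.0019, -1.0]] [ 0.2  0.1 -2.1]
6 rows [12.8 33.8 -0.1] [-0.0183 -0.0921 -0.0626]  total [104.9 187.9  13. ] [-0.11  -0.552 -0.376]
```

View pics/s4.png

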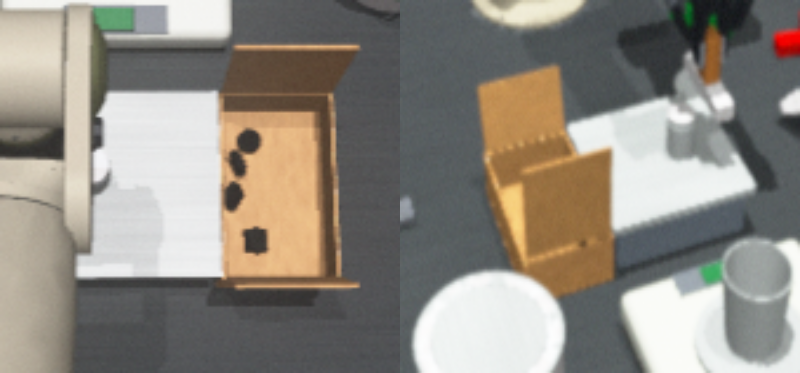

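All four chips lie in the carton, at crop (248,140), (237,163), (233,195) and (255,240). The tin hasn't moved. Next I'll return the scraper.

>>> servo_tool(
  deltas="0 12.8 33.8 0 -0.0183 -0.0921 -0.0626;0 12.8 33.8 0 -0.0183 -0.0921 -0.0626;0 12.8 33.8 0 -0.0183 -0.0921 -0.0626;0 12.8 33.8 0 -0.0183 -0.0921 -0.0626;0 12.8 33.8 0 -0.0183 -0.0921 -0.0626;0 12.8 33.8 0 -0.0183 -0.0921 -0.0626;0 0 0 0 0 0 0;0 0 0 0 0 0 0",
)

```text
time_s: 11.77
position: [0.4474, 0.2978, 0.1776]
tool_rot: [[-0.785, -0.377, 0.491], [-0.32, 0.926, 0.199], [-0.53, -0.001, -0.848]]
ft_force: [0.2, -0.0, -1.5]
grip_width: 0.0233
gripper_force: 61.1
```

Run:
```python
from h import *
np.set_printoptions(precision=4,suppress=True)
rows(RPOS-RROT[:,2]*.015,RROT)
p=env.get_image("wrist");C=cloud(p);L=(C-env.observe()["position"])@env.observe()["tool_rot"]
# block top in tool frame: z about .0205
I=p["img"].astype(int);m=(abs(L[...,2]-.0205)<.006)&(abs(L[...,1])<.03)&(abs(L[...,0])<.09)&(p["depth"]>0)
q=L[m];print(m.sum(),np.median(q,0),np.percentile(q,[1,99],0),cv2.minAreaRect(q[:,:2].astype(np.float32)))
c=q.mean(0);print(np.linalg.svd(q-c)[2][2])
```

```text
3 rows [-0.6  0.  28.1] [ 0.     -0.0007 -0.0001]  total [-1.9  0.  84.2] [ 0.    -0.002 -0.   ]
3334 [0.0408 0.0012 0.0215] [[ 0.0173 -0.0117  0.0158]
 [ 0.0625  0.0137  0.0231]] ((0.03735959529876709, 0.0010404782369732857), (0.05070186406373978, 0.026066357269883156), 0.0018083914183080196)
[ 0.0176 -0.0066 -0.9998]
```

>>> servo_tool(
  deltas="0 -2.8 0 28 0 -0.002 0;0 0 0 28 0 0 0;0 0 0 26 0 0 0;0 0 0 6 0 0 0;0 0 0 0 0 0 0;0 0 0 0 0 0 0",
)

```text
time_s: 12.32
position: [0.4954, 0.3154, 0.1059]
tool_rot: [[-0.784, -0.374, 0.495], [-0.316, 0.928, 0.199], [-0.534, -0.0, -0.846]]
ft_force: [0.0, 0.4, -2.7]
grip_width: 0.0235
gripper_force: 61.0
```

Run:
```python
from h import *
np.set_printoptions(precision=4,suppress=True)
rows(RPOS,RROT);o=env.observe();print(o["ft_force"],o["position"])
p=env.get_image("wrist");C=cloud(p);L=C@B
for nm,h in(("bed",-.2702),("blk",-.2481+.008)):
    m=(abs(L[...,2]-h)<.006)&(abs(L[...,1]-.11)<.04)&(abs(L[...,0]-.54)<.09)&(p["depth"]>0)
    q=L[m]
    if len(q)>50:print(nm,len(q),np.median(q,0),np.percentile(q,[1,99],0),cv2.minAreaRect(q[:,:2].astype(np.float32)))
```

```text
1 rows [ 3.5  1.8 11.3] [-0.0015  0.0023 -0.003 ]  total [ 3.5  1.8 11.3] [-0.002  0.002 -0.003]
[ 0.0391  0.4247 -2.6613] [0.4954 0.3154 0.1059]
bed 2854 [ 0.5112  0.1241 -0.2715] [[ 0.4748  0.0859 -0.2756]
 [ 0.561   0.1334 -0.2698]] ((0.5191502571105957, 0.10965098440647125), (0.09014632552862167, 0.04812837019562721), 0.5437933802604675)
blk 3306 [ 0.506   0.107  -0.2381] [[ 0.485   0.0942 -0.2437]
 [ 0.5303  0.1196 -0.2365]] ((0.5103119611740112, 0.10688309371471405), (0.026059482246637344, 0.05086282640695572), 89.91236877441406)
```

>>> servo_tool(
  deltas="0 3.3 2.3 4 0 0 -0.006;0 0 0 2 0 0 0;0 0 0 0 0 0 0;0 0 0 0 0 0 0",
)

```text
time_s: 12.7
position: [0.4941, 0.3185, 0.0989]
tool_rot: [[-0.781, -0.38, 0.495], [-0.323, 0.925, 0.2], [-0.534, -0.004, -0.845]]
ft_force: [-0.0, 0.5, -1.9]
grip_width: 0.0236
gripper_force: 61.3
```

```bash
cat >> h.py <<'E'
def rest():
    np.set_printoptions(precision=4,suppress=True)
    rows(RPOS,RROT);o=env.observe();print(o["ft_force"],o["position"],o["time_s"])
    p=env.get_image("wrist");C=cloud(p);L=C@B
    hb=-.2481+(-RROT[:,2])@(o["position"]-RPOS)
    for nm,h in(("bed",-.2702),("blk",hb)):
        m=(abs(L[...,2]-h)<.004)&(abs(L[...,1]-.11)<.04)&(abs(L[...,0]-.54)<.09)&(p["depth"]>0)
        q=L[m]
        if len(q)>50:print(nm,len(q),np.median(q,0),np.percentile(q,[1,99],0),cv2.minAreaRect(q[:,:2].astype(np.float32)))
E
python3 -c "
from h import *
rest()"
```

```text
1 rows [-0.2 -1.6  5.5] [-0.0005  0.0029  0.0044]  total [-0.2 -1.6  5.5] [-0.001  0.003  0.004]
[-0.0436  0.4655 -1.8877] [0.4941 0.3185 0.0989] 12.7
bed 2523 [ 0.5145  0.0946 -0.2715] [[ 0.4755  0.0858 -0.2735]
 [ 0.5546  0.1334 -0.2672]] ((0.5155448913574219, 0.10963086783885956), (0.08048035949468613, 0.04820369556546211), 0.48419126868247986)
blk 3296 [ 0.5029  0.1101 -0.244 ] [[ 0.4815  0.0973 -0.2456]
 [ 0.5267  0.1228 -0.242 ]] ((0.5066187977790833, 0.11005115509033203), (0.05064290016889572, 0.02614782750606537), 0.5302006602287292)
```

>>> servo_tool(
  deltas="0 0 0 2.5 0 0.002 0;0 0 0 2 0 0 0;0 0 0 0.9 0 0 0;0 0 0 0 0 0 0;0 0 0 0 0 0 0",
)

```text
time_s: 13.17
position: [0.497, 0.3196, 0.0942]
tool_rot: [[-0.782, -0.38, 0.494], [-0.323, 0.925, 0.2], [-0.533, -0.004, -0.846]]
ft_force: [0.8, 0.3, 1.7]
grip_width: 0.0234
gripper_force: 61.8
```

```bash
python3 -c "
from h import *
rest()"
```

```text
1 rows [-0.1 -1.5 -0.2] [-0.0007  0.001   0.0043]  total [-0.1 -1.5 -0.2] [-0.001  0.001  0.004]
[0.8409 0.2637 1.6782] [0.497  0.3196 0.0942] 13.1667
bed 2724 [ 0.5138  0.0951 -0.2715] [[ 0.4754  0.0859 -0.2731]
 [ 0.5529  0.1334 -0.2699]] ((0.5506308078765869, 0.10978667438030243), (0.15117904543876648, 0.048213355243206024), 0.3877326250076294)
blk 3294 [ 0.503   0.11   -0.2495] [[ 0.4816  0.0972 -0.251 ]
 [ 0.5266  0.1226 -0.2459]] ((0.5066127181053162, 0.10989294946193695), (0.05058629810810089, 0.02606445550918579), 0.3454495370388031)
```

It is seated (block top 22 mm above the bed, square, contact felt), so I'll release and retract.

>>> servo_tool(
  deltas="0.5 0 0 0 0 0 0;0.6 0 0 0 0 0 0;0.6 0 0 0 0 0 0;0.6 0 0 0 0 0 0;0.6 0 0 -10 0 0 0;0.6 0 0 -35 0 0 0;0.6 0 0 -40 0 0 0;0.6 0 0 -30 0 0 0",
)

```text
time_s: 13.88
position: [0.4385, 0.296, 0.1934]
tool_rot: [[-0.782, -0.38, 0.493], [-0.324, 0.925, 0.199], [-0.532, -0.004, -0.847]]
ft_force: [0.2, 0.6, 0.1]
grip_width: 0.0512
gripper_force: 0.0
```

>>> servo_tool(
  deltas="0.6 0 0 0 0 0 0;0.6 0 0 0 0 0 0",
)

```text
time_s: 14.05
position: [0.4396, 0.2965, 0.1932]
tool_rot: [[-0.781, -0.38, 0.496], [-0.323, 0.925, 0.2], [-0.535, -0.004, -0.845]]
ft_force: [-0.9, 0.5, -0.0]
grip_width: 0.0512
gripper_force: 0.0
```

Run:
```python
from h import *
np.set_printoptions(precision=4,suppress=True)
o=env.observe();print(o["time_s"],o["position"],o["grip_width"])
p=env.get_image("wrist");C=cloud(p);I=p["img"].astype(int);L=C@B
wood=(I[...,0]-I[...,2]>40)
for nm,h in(("bed",-.271),("blk",-.249)):
    m=(abs(L[...,2]-h)<.004)&(abs(L[...,1]-.11)<.03)&(abs(L[...,0]-.54)<.085)&~wood&(p["depth"]>0);q=L[m]
    print(nm,len(q),np.median(q,0),np.percentile(q,[1,99],0),cv2.minAreaRect(q[:,:2].astype(np.float32)))
R=RS
rows(np.array([.385,-.139,.25]),RS)
rows(np.array([.37,.10,.26]),RS)
```

```text
14.05 [0.4396 0.2965 0.1932] 0.05119051481619983
bed 2290 [ 0.5471  0.1089 -0.2714] [[ 0.4755  0.0861 -0.2739]
 [ 0.6241  0.1337 -0.2699]] ((0.5497838258743286, 0.10992520302534103), (0.15073083341121674, 0.048049893230199814), 0.4744851291179657)
blk 1562 [ 0.5108  0.1102 -0.2495] [[ 0.4819  0.0974 -0.2511]
 [ 0.6009  0.1228 -0.2479]] ((0.5416924357414246, 0.11018555611371994), (0.11969982832670212, 0.025592384859919548), 0.5136831402778625)
11 rows [ 11.  -37.7  -9.8] [0.0096 0.0505 0.0346]  total [ 152.6 -382.2 -163.2] [0.106 0.555 0.38 ]
6 rows [ 14.2 -29.  -17.5] [0.0177 0.0926 0.0634]  total [  81.7 -155.5 -131.4] [0.106 0.555 0.38 ]
```

The scraper sits square on the bed. Next I'll move to outside the short flap with the fingers shut.

>>> servo_tool(
  deltas="0.6 11 -37.7 -9.8 0.0096 0.0505 0.0346;0 11 -37.7 -9.8 0.0096 0.0505 0.0346;0 11 -37.7 -9.8 0.0096 0.0505 0.0346;0 11 -37.7 -9.8 0.0096 0.0505 0.0346;0 11 -37.7 -9.8 0.0096 0.0505 0.0346;0 11 -37.7 -9.8 0.0096 0.0505 0.0346;0 11 -37.7 -9.8 0.0096 0.0505 0.0346;0 11 -37.7 -9.8 0.0096 0.0505 0.0346",
)

```text
time_s: 14.77
position: [0.4128, -0.0255, 0.2251]
tool_rot: [[-0.984, -0.103, 0.143], [-0.098, 0.994, 0.037], [-0.146, 0.022, -0.989]]
ft_force: [1.5, -0.2, -0.4]
grip_width: 0.0
gripper_force: 0.0
```

>>> servo_tool(
  deltas="0 11 -37.7 -9.8 0.0096 0.0505 0.0346;0 11 -37.7 -9.8 0.0096 0.0505 0.0346;0 11 -37.7 -9.8 0.0096 0.0505 0.0346;0 0 0 0 0 0 0;0 0 0 0 0 0 0",
)

```text
time_s: 15.18
position: [0.3858, -0.1407, 0.2489]
tool_rot: [[-1.0, 0.003, -0.003], [0.003, 1.0, 0.001], [0.003, 0.001, -1.0]]
ft_force: [0.3, -0.4, -0.5]
grip_width: -0.0
gripper_force: 0.0
```

```bash
cat >> h.py <<'E'
def flaps():
    np.set_printoptions(precision=4,suppress=True)
    o=env.observe();print(o["time_s"],o["position"],o["ft_force"],o["tool_rot"].round(3).tolist())
    for cam in("top","scene"):
        p=env.get_image(cam);D=cloud(p);I=p["img"].astype(int);br=(I[...,0]-I[...,2]>35)
        for nm,zr,xr in(("short",(.083,.17),(.38,.50)),("long",(.09,.22),(.60,.75)),("flat",(.058,.085),(.40,.70))):
            k=br&(D[...,2]>zr[0])&(D[...,2]<zr[1])&(D[...,0]>xr[0])&(D[...,0]<xr[1])&(D[...,1]>-.195)&(D[...,1]<-.085);q=D[k]
            if len(q)>30: c=q.mean(0);n=np.linalg.svd(q-c)[2][2];print(cam,nm,len(q),c,n,np.percentile(q,[1,99],0))
    return p
E
python3 -c "
from h import *
flaps();rows(np.array([.395,-.139,.125]),RS)"
```

```text
15.1833 [ 0.3858 -0.1407  0.2489] [ 0.3347 -0.4376 -0.5376] [[-1.0, 0.003, -0.003], [0.003, 1.0, 0.001], [0.003, 0.001, -1.0]]
top short 62 [ 0.4348 -0.1064  0.1236] [-0.971  -0.0035 -0.239 ] [[ 0.4264 -0.1331  0.0845]
 [ 0.4438 -0.0857  0.1545]]
top long 567 [ 0.6568 -0.1446  0.1536] [-0.9993 -0.0007  0.038 ] [[ 0.6539 -0.1942  0.0937]
 [ 0.6613 -0.0876  0.2031]]
top flat 99 [ 0.6503 -0.1418  0.0704] [-0.0659  0.0332 -0.9973] [[ 0.4439 -0.194   0.0584]
 [ 0.6567 -0.0872  0.0847]]
scene short 585 [ 0.4396 -0.1408  0.1186] [0.9733 0.0033 0.2293] [[ 0.4268 -0.1937  0.084 ]
 [ 0.4536 -0.0862  0.1532]]
scene long 899 [ 0.6636 -0.1403  0.1479] [ 0.9996  0.0022 -0.0287] [[ 0.6573 -0.1936  0.0917]
 [ 0.6691 -0.0857  0.2003]]
scene flat 371 [ 0.5472 -0.14    0.0716] [ 0.0017 -0.0062 -1.    ] [[ 0.4417 -0.1937  0.0584]
 [ 0.6662 -0.0869  0.0848]]
4 rows [-2.4 -0.1 31. ] [ 0.0005 -0.0007  0.    ]  total [ -9.8  -0.7 123.9] [ 0.002 -0.003  0.   ]
```

>>> servo_tool(
  deltas="0 0 0 38 0 0 0;0 0 0 40 0 0 0;0 -5 0 35 0 0 0;0 -5 0 8 0 0 0;0 -20 0 0 0 0 0;0 -18 0 0 0 0 0;0 -20 0 0 0 0 0;0 0 0 0 0 0 0",
)

```text
time_s: 15.95
position: [0.4566, -0.1386, 0.1298]
tool_rot: [[-1.0, -0.002, 0.001], [-0.002, 1.0, -0.001], [-0.001, -0.001, -1.0]]
ft_force: [-0.5, -0.3, 0.1]
grip_width: 0.0001
gripper_force: 0.0
```

>>> servo_tool(
  deltas="0 -16 0 6 0 0 0;0 -13 0 10 0 0 0;0 -10 0 13 0 0 0;0 -7 0 15 0 0 0;0 -2 0 10 0 0 0;0 0 0 0 0 0 0;0 0 0 0 0 0 0",
)

```text
time_s: 16.53
position: [0.5009, -0.1387, 0.0752]
tool_rot: [[-1.0, -0.0, -0.002], [-0.0, 1.0, 0.001], [0.002, 0.001, -1.0]]
ft_force: [0.4, 0.3, 0.5]
grip_width: -0.0001
gripper_force: 0.0
```

>>> servo_tool(
  deltas="0 0 0 3 0 0 0;0 0 0 2 0 0 0;0 0 0 1.5 0 0 0;0 0 0 0 0 0 0;0 0 0 0 0 0 0",
)

```text
time_s: 16.95
position: [0.5015, -0.1393, 0.0698]
tool_rot: [[-1.0, 0.0, 0.0], [0.0, 1.0, -0.001], [-0.0, -0.001, -1.0]]
ft_force: [-2.7, 1.5, 11.0]
grip_width: 0.0003
gripper_force: 5.5
```

>>> servo_tool(
  deltas="0 0 0 -20 0 0 0;0 0 0 -40 0 0 0;0 0 0 -40 0 0 0;0 0 0 -40 0 0 0;0 -25 0 -30 0 0 0;0 -40 0 0 0 0 0;0 0 0 0 0 0 0;0 0 0 0 0 0 0",
)

```text
time_s: 17.62
position: [0.5672, -0.1391, 0.2377]
tool_rot: [[-1.0, -0.001, -0.002], [-0.001, 1.0, 0.0], [0.002, 0.0, -1.0]]
ft_force: [-1.2, 0.7, -0.5]
grip_width: -0.0002
gripper_force: 0.0
```

```bash
python3 -c "
from h import *
p=flaps()
C=cloud(p);k=(C[...,0]>.68)&(C[...,0]<.8)&(C[...,1]>-.2)&(C[...,1]<-.08);print('beyond zmax',np.percentile(C[k][:,2],[50,99]))
rows(np.array([.70,-.139,.24]),RS)"
```

```text
17.6167 [ 0.5672 -0.1391  0.2377] [-1.1605  0.686  -0.5125] [[-1.0, -0.001, -0.002], [-0.001, 1.0, 0.0], [0.002, 0.0, -1.0]]
scene long 897 [ 0.6636 -0.1406  0.1481] [ 0.9996  0.0002 -0.027 ] [[ 0.6582 -0.1945  0.0916]
 [ 0.6692 -0.0855  0.2004]]
scene flat 541 [ 0.5419 -0.1441  0.0693] [-0.0165 -0.0001  0.9999] [[ 0.4487 -0.194   0.0587]
 [ 0.6663 -0.0857  0.084 ]]
beyond zmax [-0.0011  0.0523]
4 rows [-33.5  -0.   -0.6] [ 0.0001 -0.0007 -0.    ]  total [-134.2   -0.    -2.5] [ 0.001 -0.003 -0.   ]
```

>>> servo_tool(
  deltas="0 -34 0 -2 0 0 0;0 -34 0 0 0 0 0;0 -34 0 0 0 0 0;0 -34 0 0 0 0 0;0 0 0 0 0 0 0;0 0 0 0 0 0 0;0 0 0 35 0 0 0;0 0 0 38 0 0 0",
)

```text
time_s: 18.38
position: [0.7021, -0.1396, 0.1699]
tool_rot: [[-1.0, 0.001, 0.005], [0.001, 1.0, -0.002], [-0.005, -0.002, -1.0]]
ft_force: [0.8, -0.6, -0.8]
grip_width: 0.0
gripper_force: 0.0
```

>>> servo_tool(
  deltas="0 0 0 5 0 0 0;0 0 0 0 0 0 0;0 0 0 0 0 0 0",
)

```text
time_s: 18.63
position: [0.7024, -0.1396, 0.1648]
tool_rot: [[-1.0, 0.001, 0.001], [0.001, 1.0, -0.001], [-0.001, -0.001, -1.0]]
ft_force: [-0.0, 0.1, 1.6]
grip_width: 0.0002
gripper_force: 0.0
```

>>> servo_tool(
  deltas="0 22 0 -2 0 0 0;0 17 0 0 0 0 0;0 17 0 1 0 0 0;0 11 0 4 0 0 0;0 11 0 5 0 0 0;0 10 0 7 0 0 0;0 10 0 8 0 0 0;0 8 0 10 0 0 0",
)

```text
time_s: 19.3
position: [0.5971, -0.1398, 0.133]
tool_rot: [[-1.0, 0.0, 0.005], [0.0, 1.0, -0.003], [-0.005, -0.003, -1.0]]
ft_force: [0.4, 0.2, 0.8]
grip_width: -0.0001
gripper_force: 0.4
```

>>> servo_tool(
  deltas="0 7 0 10 0 0 0;0 6 0 12 0 0 0;0 4 0 12 0 0 0;0 3 0 11 0 0 0;0 0 0 8 0 0 0;0 0 0 0 0 0 0;0 0 0 0 0 0 0",
)

```text
time_s: 19.88
position: [0.5772, -0.1395, 0.0778]
tool_rot: [[-1.0, 0.0, 0.001], [0.0, 1.0, -0.001], [-0.001, -0.001, -1.0]]
ft_force: [0.3, 0.1, -0.3]
grip_width: 0.0
gripper_force: 0.0
```

Press it fully down (top face at about 0.075).

>>> servo_tool(
  deltas="0 0 0 2 0 0 0;0 0 0 1.5 0 0 0;0 0 0 0.8 0 0 0;0 0 0 0 0 0 0;0 0 0 0 0 0 0",
)

```text
time_s: 20.3
position: [0.5774, -0.1395, 0.0747]
tool_rot: [[-1.0, -0.0, 0.002], [-0.0, 1.0, -0.002], [-0.002, -0.002, -1.0]]
ft_force: [-4.6, 0.8, 15.9]
grip_width: 0.0004
gripper_force: 7.8
```

>>> servo_tool(
  deltas="0 0 0 -15 0 0 0;0 0 0 -40 0 0 0;0 0 0 -40 0 0 0;0 20 0 -40 0 0 0;0 40 0 -10 0 0 0;0 40 0 0 0 0 0;0 40 0 0 0 0 0;0 30 0 0 0 0 0",
)

```text
time_s: 20.97
position: [0.4055, -0.1385, 0.215]
tool_rot: [[-1.0, -0.0, -0.001], [-0.0, 1.0, -0.001], [0.001, -0.001, -1.0]]
ft_force: [0.3, -0.1, 0.1]
grip_width: 0.0001
gripper_force: 0.0
```

>>> servo_tool(
  deltas="0 0 0 0 0 0 0;0 0 0 0 0 0 0",
)

```text
time_s: 21.13
position: [0.4075, -0.1392, 0.2155]
tool_rot: [[-1.0, 0.001, 0.0], [0.001, 1.0, -0.001], [-0.0, -0.001, -1.0]]
ft_force: [1.0, 0.1, 1.2]
grip_width: -0.0002
gripper_force: 0.0
```

Run:
```python
from h import *
flaps()
p=env.get_image("top");C=cloud(p);I=p["img"].astype(int);X,Y,Z=np.moveaxis(C,-1,0);L=C@B
for n,x0,x1 in(("short",.46,.52),("long",.54,.65)):
    m=(X>x0)&(X<x1)&(Y>-.19)&(Y<-.09)&(Z>.05)&(Z<.1);q=C[m]
    if len(q)>20:c=q.mean(0);print(n,len(q),c,np.linalg.svd(q-c)[2][2],q[:,2].max())
wood=(I[...,0]-I[...,2]>40)
for nm,h in(("bed",-.2702),("blk",-.2481)):
    m=(abs(L[...,2]-h)<.004)&(abs(L[...,1]-.11)<.03)&(abs(L[...,0]-.54)<.085)&~wood;q=L[m];print(nm,len(q),cv2.minAreaRect(q[:,:2].astype(np.float32)))
t=(Z>.13)&(Z<.14)&(X>.5)&(X<.62)&(Y>.03)&(Y<.12);print("tin",C[t].mean(0))
a=p["img"][90:310,60:420];b=env.get_image("scene")["img"][130:290,120:420]
cv2.imwrite("pics/end.png",np.vstack([cv2.resize(a,(500,306)),cv2.resize(b,(500,267))])[...,::-1])
```

```text
21.1333 [ 0.4075 -0.1392  0.2155] [1.0472 0.093  1.2351] [[-1.0, 0.001, 0.0], [0.001, 1.0, -0.001], [-0.0, -0.001, -1.0]]
top flat 1925 [ 0.5696 -0.1301  0.0737] [-0.0304  0.007   0.9995] [[ 0.4486 -0.1927  0.0658]
 [ 0.6555 -0.0861  0.0793]]
scene flat 1366 [ 0.5687 -0.1406  0.0712] [-0.0161  0.0037  0.9999] [[ 0.4522 -0.194   0.0594]
 [ 0.6639 -0.0865  0.0785]]
short 317 [ 0.4921 -0.113   0.0702] [ 0.006  -0.0004 -1.    ] 0.076654664984241
long 1160 [ 0.597  -0.1383  0.0749] [ 0.0015  0.0034 -1.    ] 0.0816874266887404
bed 369 ((0.5514340996742249, 0.11000287532806396), (0.14573250710964203, 0.04832177981734276), 0.6348849534988403)
blk 238 ((0.539910078048706, 0.11019854992628098), (0.12051713466644287, 0.02699390985071659), 0.614999532699585)
tin [0.5564 0.0669 0.1356]
```

View pics/end.png

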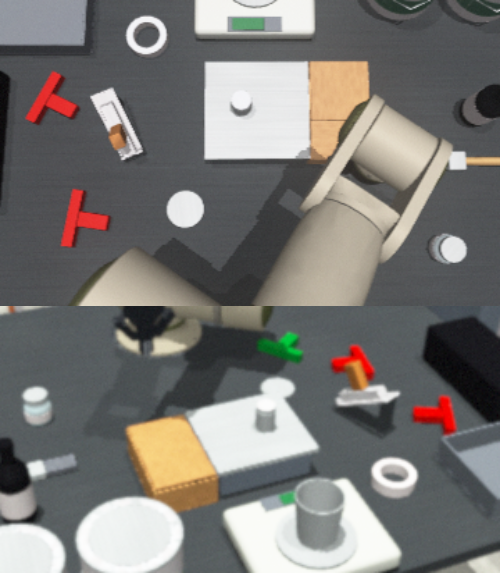

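The carton is shut and flat (flap tops at 70 and 75 mm, long over short). The slab at (255,110) holds only the unmoved tin at (240,102), the scraper is on its rest at (117,125), and the bystanders are in place. I'm handing in.

```bash
python3 -c "
from rig import env
print(env.close_job())"
```

```text
the job is handed in; nothing more can be done
None
```

The job is done and handed in at about 21 s: all four chips are in the carton, the scraper is back square on its rest, the short flap then the long flap are folded fully down, and the tin and everything else in view stayed where they were.

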